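Restock the packing-table caddy

ROBOT

A 6-joint arm with a two-finger parallel gripper is mounted at the origin on the work surface. World frame = base frame: x ahead of the robot, y to its left, z up, the work surface at z = 0. Lengths are in mm, angles in rad, forces in N, time in s.
With the tool pointing down it reaches from about 275 to 750 mm from the base axis. Payload 10.2 kg.
Tool frame: the origin (TCP) lies at the very end of the fingers, on their centre line; the grasp point (between the pads) lies 19 mm behind it; z points along the fingers, y is the line along which they close (so a half turn about z gives the same grasp; the last joint's range is limited). The gripper opens to 85 mm and grips with 20 to 120 N. Pads are 22 mm wide; open, the fingers measure 114 mm over their backs; the gripper's body (76 mm by 85 mm) begins 54 mm behind the grasp point. The pads swing forward as they close: fully open they stand 13 mm farther back than shut.
Start: joints at [-0.223, 0.313, 1.498, -0, 1.331, -0.223], TCP at [525.006, -0.013, 231.294] pointing down, gripper open.
Joint ranges: [-2.94, 2.94], [-0.97, 2.17], [0.19, 2.56], [-1.23, 4.37], [0.02, 3.11], [-2.88, 2.88]. Speed limits (rad/s): [2.39, 2.39, 3.01, 3.14, 3.14, 3.14].

INTERFACE

Orientations are given as a unit quaternion [w, x, y, z].
In Python, from rig import * gives the robot as it stands. The module is installed in compiled form; this text tells all that it offers.
- The arm moves only by the shell command python3 -m crank 'ROWS' [FORCE]. ROWS is JSON, a list that holds one entry, the list of rows, each a list of 7 numbers: the shift along the tool's x, y, z in units of 25 mm (1.0 is 25 mm), then the turn, a rotation vector about the tool's x, y, z in units of 8 degrees (1.0 is 8 degrees), then the finger opening in mm, from 0 to 85.4. A call has exactly 8 rows; each row shifts and turns the commanded pose from where the row before left it, along the tool's axes as they then stand; what a row does not reach is not made up. A row lasts 1/10 s, in which the tool goes at most 50 mm and 8.59 degrees, less where a joint would pass 70% of its speed; a pose out of reach is approached as far as the arm can. A call is refused whole if a number of a shift passes 1 or a number of a turn 1, either way. A call with a gripper value outside its range is refused whole. The fingers move at their own pace and stop on an object; FORCE is the grip in N (left out, the last holds). Time passes only in rows, so rows that do not move let the fingers close, or fill a call up. It gives the time, the measured TCP pose, the force, the opening and the grip force at its end, in the units of the state.
- sense(): the state, without advancing time (a new reading comes with each control period).
- capture(name): name is "scene" or "side" or "wrist"; returns the picture (384x512x3 uint8, blue, green, red); there is no depth.
- camera_model(name): a dict with "fx", "fy", "cx", "cy" (pixels), "k1" (the pictures are not rectified: a ray, as slopes to the right and down, at radius r is drawn at 1 + k1 r^2 times it, then the intrinsics apply), "world_from_camera" (4x4, takes a point from camera to world coordinates); the wrist camera has in their place "T_tool_cam" (4x4, takes a point from camera to tool coordinates, whose origin is the TCP and whose axes are the flange's). Camera axes: x right, y up, looking along -z (the intrinsics and any distortion apply to the point x, -y, -z); pixel columns grow to the right and rows downward; lengths in mm; the calibration is good to about 2 mm. A picture is of the moment at which its call begins: read the wrist's pose just before it. camera_model takes no time and is no camera call.
- finish_job(): hands the job in; it is judged then, once.
The state is a dict: "time_s": time; "joints": joint angles; "dq": joint speeds; "tau": joint torques, N m; "eef_pos": TCP position; "ee_rot": TCP orientation; "force": force on the tool from outside, world axes, zero at the start; "wrist_torque": the same for the moment, N m; "grip_width": opening from 0.0 (shut) to 1.0 (fully open); "grip_force": force on a finger pad.
Only numpy, scipy, OpenCV 4.12 (cv2) and the standard library are available. Lean on these libraries where they do the work, as an engineer would, in place of code of your own. Each camera call takes 0.05 s, during which the arm holds its last target. There are 200 camera calls.

TASK

Put the packing things back in the plywood caddy: the wide roll of tape over the spindle's post and down on its disc, the narrow roll over the post on top of it, the rubber stamp standing on its foot in the square pot, and the large stapler standing on its base, lengthwise, in the long trough. Leave the bare cardboard tape core, the loose drawer knob and the small stapler where they lie.

Things in the scene. Friction and masses are not known exactly. Their poses are not given: they have to be found in the camera images.
- tape_wide: Full wide roll of brown packing tape, lying flat: a ring 64 mm outside, 38 mm hole (13 mm thick wall), 48 mm tall. Origin: centre of the underside; z up along the hole.
- tape_narrow: Full narrow roll of brown tape, lying flat: a ring 64 mm outside, 38 mm hole, 18 mm tall. Origin: centre of the underside; z up along the hole.
- stamp: Wooden rubber stamp standing on its foot: oblong foot 46 x 30 mm (along its x and y), 16 mm tall, with a turned round handle above, 24 mm thick from 42 to 68 mm up and 78 mm tall in all. Origin: centre of the underside; z up the handle.
- stapler_large: The large desk stapler standing on its base, black and steel: base 130 mm long (its x) x 34 mm wide (its y), 48 mm tall; its upper arm is 26 mm wide from 26 to 48 mm up and nearly full length. Origin: centre of the underside; z up.
- core: Look-alike: used-up tape core, a bare thin-walled cardboard ring 64 mm outside, 54 mm hole, 48 mm tall, no tape on it. Stays where it is. Origin: centre of the underside.
- knob: Look-alike: loose wooden drawer knob standing on its round foot, 42 mm across the foot, 34 mm across the head, 58 mm tall. Stays where it is. Origin: centre of the underside.
- stapler_small: Look-alike: small stapler of the same make, 84 mm long (its x), 28 mm wide, 38 mm tall. Stays where it is. Origin: centre of the underside.
- spindle: Tape spindle: dark wooden disc 76 mm across, 10 mm thick (rolls rest on it), with an upright steel post 14 mm thick in its middle, top 84 mm up. Origin: centre of the underside, z up. Fixed on the floor (z 8 mm) of the caddy, a plywood tray 190 x 370 mm, rim 20 mm; spindle, pot and trough swap places, in a row 115 mm apart along their common y; x points roughly away from the robot.
- pot: Square grey plastic pot, open on top: 82 x 82 mm outside, 72 x 72 mm inside, walls 32 mm high; inner floor 5 mm above the origin. Origin: centre of the underside; z up. Fixed on the floor (z 8 mm) of the caddy, a plywood tray 190 x 370 mm, rim 20 mm; spindle, pot and trough swap places, in a row 115 mm apart along their common y; x points roughly away from the robot.
- trough: Long grey plastic trough, open on top: 164 mm (its x) x 72 mm (its y) outside, 154 x 62 mm inside, walls 20 mm high; inner floor 5 mm above the origin. Origin: centre of the underside; z up. Fixed on the floor (z 8 mm) of the caddy, a plywood tray 190 x 370 mm, rim 20 mm; spindle, pot and trough swap places, in a row 115 mm apart along their common y; x points roughly away from the robot.
Mind the look-alikes: they are no part of the job. Leave any purple look-alike of the stamp alone.

How it is judged (in metres and radians):
At the end, for the whole second after the job is handed in: Wide roll flat on the disc, narrow roll flat on it (15 mm about the post); stamp upright on the pot floor (24 mm about centre); large stapler on the trough floor (20 mm, 0.3 rad); heights to 6 mm, tilts under 0.15 rad, all at rest; look-alikes within 30 mm of their starts (horizontal distance between each of tape_wide, tape_narrow and spindle below 0.015 m and z of tape_wide in the frame of spindle between 0.004 and 0.016 m and z of tape_narrow in the frame of spindle between 0.052 and 0.064 m and x of stamp in the frame of pot between -0.024 and 0.024 m and y of stamp in the frame of pot between -0.024 and 0.024 m and z of stamp in the frame of pot between -0.001 and 0.011 m and x of stapler_large in the frame of trough between -0.02 and 0.02 m and y of stapler_large in the frame of trough between -0.022 and 0.022 m and z of stapler_large in the frame of trough between -0.001 and 0.011 m and angle between the x axis of stapler_large and the x axis of trough, either way round below 0.3 rad and angle between each of tape_wide, tape_narrow, stamp, stapler_large's own z axis and vertical below 0.15 rad and linear speed of each of tape_wide, tape_narrow, stamp, stapler_large below 0.02 m/s and distance of each of core, knob, stapler_small from where it was at the start of the episode below 0.03 m); the robot touches nothing.
It fails at once if a look-alike (bare core, drawer knob, small stapler) is carried or pushed more than 60 mm from its start (distance of any of core, knob, stapler_small from where it was at the start of the episode above 0.06 m).
It also fails if it takes over 112 s, if anything falls off the work surface, if the arm or the gripper's body presses on something with over 40 N, if the wrist force passes 120 N, or if a joint passes its speed limit or range.

## Working session

There is one attempt and no reset: what is moved stays moved. The work goes in short steps, Python scripts to look and compute and a shell command to move; the robot and the scene stay as the last step left them, time stands still between calls to the robot, and variables do not carry over. Pictures are saved under pics/ and viewed, at most 14 in all, crops included, and the job is handed in when it is done.

```bash
mkdir -p pics; python3 - <<'E'
from rig import *
import cv2
s=sense();print(s)
for n in("scene","side"):
    cv2.imwrite(f"pics/{n}0.png",capture(n)); print(n,camera_model(n))
print(camera_model("wrist"))
E
```

```text
{'time_s': 0.0, 'joints': array([-2.23393474e-01,  3.13464371e-01,  1.49844035e+00, -7.05029548e-07,
        1.33103958e+00, -2.23405436e-01]), 'dq': array([-0.00108882,  0.00218235,  0.00228629, -0.00096348, -0.00121854,
       -0.00124645]), 'tau': array([-5.78409599e-04, -4.12261176e+01, -2.59742296e+01, -3.58453699e-04,
        4.11797926e-03, -1.23038126e-05]), 'eef_pos': array([5.24732307e+02, 5.18970852e-02, 2.30726506e+02]), 'ee_rot': array([-5.71696644e-04,  7.07102331e-01,  7.07110908e-01, -3.60423344e-04]), 'force': array([-0.42820226,  0.2215545 ,  0.7833362 ]), 'wrist_torque': array([-0.05790389, -0.03715162,  0.00827418]), 'grip_force': 0.0, 'grip_width': 0.9997804303310869}
scene {'fx': 441.21743532016444, 'fy': 441.21743532016444, 'cx': 256.1458141763561, 'cy': 195.58593633954877, 'k1': 0.046536646404402034, 'world_from_camera': array([[ 3.82910067e-01, -6.32282181e-01,  6.73497679e-01,
         1.22335615e+03],
       [ 9.23659486e-01,  2.49998094e-01, -2.90437786e-01,
        -2.79956566e+02],
       [ 1.52655008e-02,  7.33294072e-01,  6.79740221e-01,
         7.493
[... 385 characters left out ...]
.94383391e-01,
        -9.58496393e+02],
       [-5.43099075e-03,  8.28073361e-01,  5.60593447e-01,
         6.95928486e+02],
       [ 0.00000000e+00,  0.00000000e+00,  0.00000000e+00,
         1.00000000e+00]])}
{'fx': 291.54381282580675, 'fy': 291.54381282580675, 'cx': 256.8472055096846, 'cy': 189.2034123925211, 'k1': -0.052625973951930964, 'T_tool_cam': array([[ 3.33611281e-05,  9.56019540e-01,  2.93302981e-01,
         7.51589758e+01],
       [ 9.99999973e-01, -9.92157489e-05,  2.09650332e-04,
        -7.68322500e-01],
       [ 2.29530089e-04,  2.93302967e-01, -9.56019517e-01,
        -1.42189139e+02],
       [ 0.00000000e+00,  0.00000000e+00,  0.00000000e+00,
         1.00000000e+00]])}
```

View pics/scene0.png

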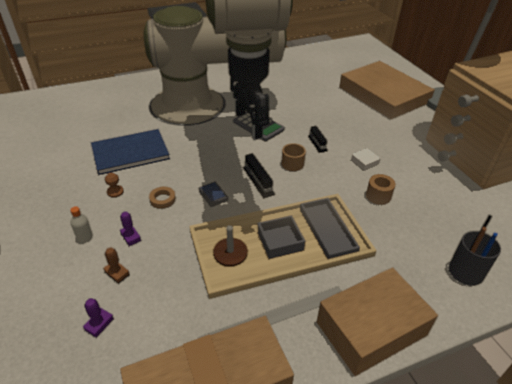

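View pics/side0.png

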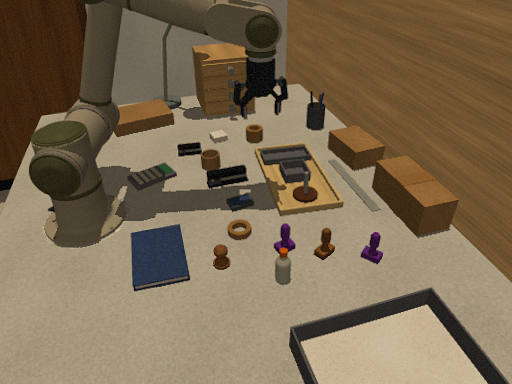

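```bash
cat > h.py <<'E'
from rig import *
import numpy as np, cv2
from scipy.spatial.transform import Rotation as R
def tool():
    s=sense();q=s["ee_rot"];T=np.eye(4);T[:3,:3]=R.from_quat([*q[1:],q[0]]).as_matrix();T[:3,3]=s["eef_pos"];return T
def cam(n,T=None):
    m=camera_model(n);W=m["world_from_camera"] if n!="wrist" else T@m["T_tool_cam"]
    return np.array([[m["fx"],0,m["cx"]],[0,m["fy"],m["cy"]],[0,0,1]]),np.array([m["k1"],0,0,0.]),W@np.diag([1,-1,-1,1.])
def px2w(c,uv,z):
    K,d,W=c
    p=cv2.undistortPoints(np.array(uv,float).reshape(-1,1,2),K,d)[:,0]
    r=np.c_[p,np.ones(len(p))]@W[:3,:3].T
    return W[:3,3]+r*((np.broadcast_to(z,len(r))-W[2,3])/r[:,2])[:,None]
def w2px(c,P):
    K,d,W=c;I=np.linalg.inv(W)
    return cv2.projectPoints(np.array(P,float).reshape(-1,1,3),cv2.Rodrigues(I[:3,:3])[0],I[:3,3],K,d)[0][:,0]
E
python3 - <<'E'
from h import *
a=cv2.imread("pics/scene0.png")
cv2.imwrite("pics/s1.png",cv2.resize(a[100:300,90:410],None,fx=2.5,fy=2.5,interpolation=3))
T=tool();w=capture("wrist");cv2.imwrite("pics/w0.png",w)
c=cam("scene")
print(px2w(c,[(293,150),(381,182),(162,194),(259,187),(318,145),(110,272)],[48,48,18,0,0,0]).round())
print(px2w(c,[(192,236),(349,200),(373,240),(208,284)],20).round())
E
```

```text
[[ 401.  178.   48.]
 [ 595.  320.   48.]
 [ 409. -178.   18.]
 [ 454.   59.    0.]
 [ 350.  286.    0.]
 [ 585. -332.    0.]]
[[ 570. -150.   20.]
 [ 598.  234.   20.]
 [ 728.  216.   20.]
 [ 705. -157.   20.]]
```

View pics/s1.png

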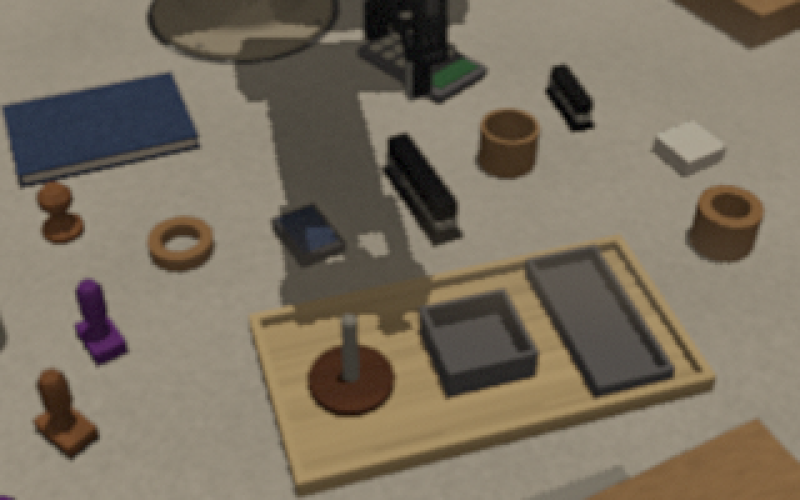

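View pics/w0.png

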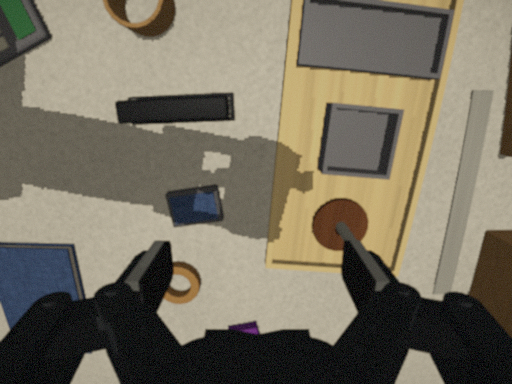

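```bash
python3 - <<'E'
from h import *
np.set_printoptions(suppress=True)
c=cam("scene");f=lambda l:np.array([(90+x/2.5,100+y/2.5) for x,y in l])
print("tray",px2w(c,f([(250,318),(622,238),(714,380),(297,492)]),20).round())
print("disc",px2w(c,f([(351,379)]),18).round(),"post",px2w(c,f([(349,319)]),92).round())
print("pot",px2w(c,f([(420,306),(508,290),(537,347),(449,365)]),40).round())
print("trough",px2w(c,f([(526,262),(603,248),(672,362),(603,378)]),28).round())
print("wide top",px2w(c,f([(729,210)]),48).round(),"narrow",px2w(c,f([(181,238)]),18).round(),"core",px2w(c,f([(510,129)]),48).round())
print("stampfoot",px2w(c,f([(36,423),(62,405),(98,434),(72,450)]),16).round(),"top",px2w(c,f([(52,378)]),72).round())
print("stapler top",px2w(c,f([(388,140),(410,135),(456,205),(432,220)]),48).round())
print("purple",px2w(c,f([(100,335)]),8).round(),px2w(c,[(98,322)],8).round(),"eraser",px2w(c,f([(690,145)]),10).round())
w=cam("wrist",tool())
print("W pot",px2w(w,[(327,103),(404,108),(390,179),(319,171)],40).round())
print("W trough",px2w(w,[(452,10),(443,78),(298,66)],28).round())
print("W disc",px2w(w,[(340,224)],18).round())
print("W stapler",px2w(w,[(117,100),(233,94),(235,118),(117,124)],[48]).round())
print("W narrow",px2w(w,[(179,283)],[18]).round())
E
```

```text
tray [[ 543. -147.   20.]
 [ 574.  220.   20.]
 [ 759.  202.   20.]
 [ 734. -164.   20.]]
disc [[641. -86.  18.]] post [[641. -86.  92.]]
pot [[603.  -7.  40.]
 [614.  75.  40.]
 [685.  68.  40.]
 [675. -10.  40.]]
trough [[576. 113.  28.]
 [586. 190.  28.]
 [734. 174.  28.]
 [727. 110.  28.]]
wide top [[602. 317.  48.]] narrow [[ 414. -178.   18.]] core [[408. 177.  48.]]
stampfoot [[ 587. -340.   16.]
 [ 576. -318.   16.]
 [ 617. -296.   16.]
 [ 625. -318.   16.]] top [[ 596. -318.   72.]]
stapler top [[379.  51.  48.]
 [379.  75.  48.]
 [498.  75.  48.]
 [510.  45.  48.]]
purple [[ 502. -274.    8.]] [[ 700. -370.    8.]] eraser [[462. 372.  10.]]
W pot [[601.  73.  40.]
 [688.  68.  40.]
 [683. -14.  40.]
 [597.  -5.  40.]]
W trough [[735. 173.  28.]
 [736. 102.  28.]
 [569. 112.  28.]]
W disc [[634. -82.  18.]]
W stapler [[372.  77.  48.]
 [498.  82.  48.]
 [500.  57.  48.]
 [369.  51.  48.]]
W narrow [[ 413. -174.   18.]]
```

```bash
python3 -m crank '[[[1,0.3,0,0,0,0,85],[1,0.3,0,0,0,0,85],[1,0.3,0,0,0,0,85],[1,0.3,0,0,0,0,85],[1,0.3,0,0,0,0,85],[1,0.3,0,0,0,0,85],[1,0.3,0,0,0,0,85],[1,0.3,0,0,0,0,85]]]'
python3 -m crank '[[[1,0.3,0.5,0,0,0,85],[1,0.3,0.5,0,0,0,85],[1,0,0.5,0,0,0,85],[1,0,0.5,0,0,0,85],[0.68,0,0.6,0,0,0,85],[0,0,0.6,0,0,0,85],[0,0,0,0,0,0,85],[0,0,0,0,0,0,85]]]'
python3 - <<'E'
from h import *
T=tool();print(T.round(3));cv2.imwrite("pics/w1.png",capture("wrist"))
print(px2w(cam("wrist",T),[(257,244)],48))
E
```

```text
time_s: 0.95
eef_pos: [585.1, 201.0, 231.0]
ee_rot: [-0.0, 0.707, 0.707, -0.0]
force: [1.2, -0.5, 0.5]
grip_width: 0.993
grip_force: 0.0
time_s: 1.75
eef_pos: [600.2, 316.6, 151.4]
ee_rot: [0.0, 0.707, 0.707, -0.0]
force: [0.4, 0.4, 0.0]
grip_width: 0.996
grip_force: 0.0
[[  0.      1.     -0.    600.155]
 [  1.     -0.     -0.    316.636]
 [ -0.     -0.     -1.    151.369]
 [  0.      0.      0.      1.   ]]
[[599.43514562 262.73619472  48.        ]]
```

View pics/w1.png

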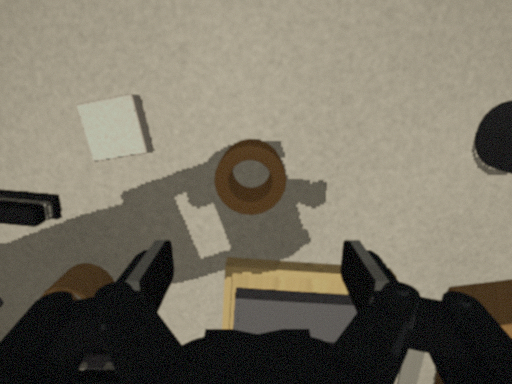

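```bash
python3 - <<'E'
from h import *
print(px2w(cam("wrist",tool()),[(251,175),(215,177),(287,177)],48))
E
```

```text
[[594.60965707 329.19067247  48.        ]
 [563.15797997 327.42793089  48.        ]
 [626.01973194 327.37429928  48.        ]]
```

```bash
python3 -m crank '[[[0.3,-0.1,1,0,0,0,85],[0,0,1,0,0,0,85],[0,0,0.8,0,0,0,85],[0,0,0,0,0,0,85],[0,0,0,0,0,0,85],[0,0,0,0,0,0,85],[0,0,0,0,0,0,85],[0,0,0,0,0,0,85]]]'
python3 - <<'E'
from h import *
T=tool();print(T[:3,3]);w=capture("wrist");cv2.imwrite("pics/w2.png",w);cv2.imwrite("pics/side2.png",capture("side"))
E
```

```text
time_s: 2.6
eef_pos: [597.8, 324.6, 82.2]
ee_rot: [0.0, 0.707, 0.707, 0.001]
force: [-0.1, -0.5, -0.2]
grip_width: 0.994
grip_force: 0.0
[597.83622702 324.5692204   82.21753545]
```

View pics/w2.png

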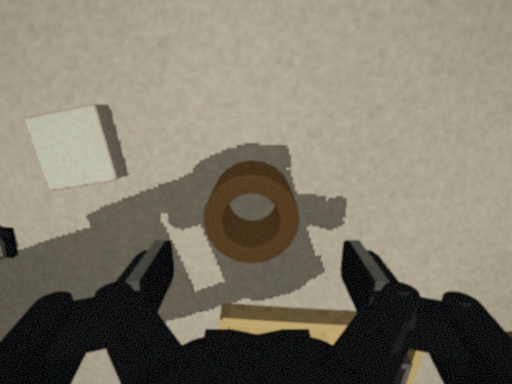

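```bash
python3 - <<'E'
from h import *
c=cam("wrist",tool())
print(px2w(c,[(251.5,218),(204,219),(299,219),(251,262)],48).round(1))
t=np.linspace(0,6.28,200)
for P in((594,325),(600,320),(594,328)):
  q=w2px(c,np.c_[P[0]+32*np.cos(t),P[1]+32*np.sin(t),0*t+48]);print(P,q.min(0),q.max(0))
E
```

```text
[[593.4 326.1  48. ]
 [562.3 325.4  48. ]
 [624.4 325.4  48. ]
 [592.8 293.5  48. ]]
(594, 325) [203.46047857 171.83928628] [301.51599057 262.63521091]
(600, 320) [212.98888497 179.62426288] [310.27000311 268.96116155]
(594, 328) [203.20539587 167.10880909] [301.72986827 258.78850593]
```

```bash
python3 -m crank '[[[0,-0.18,0.9,0,0,0,85],[0,0,1,0,0,0,85],[0,0,1,0,0,0,85],[0,0,0,0,0,0,85],[0,0,0,0,0,0,85],[0,0,0,0,0,0,60],[0,0,0,0,0,0,55],[0,0,0,0,0,0,50]]]' 60
python3 -m crank '[[[0,0,0,0,0,0,50],[0,0,0,0,0,0,50],[0,0,0,0,0,0,50],[0,0,0,0,0,0,50],[0,0,-0.5,0,0,0,50],[0,0,-1,0,0,0,50],[0,0,-1,0,0,0,50],[0,0,-1,0,0,0,50]]]' 60
```

```text
time_s: 3.5
eef_pos: [594.1, 324.9, 11.2]
ee_rot: [0.001, 0.707, 0.707, 0.002]
force: [0.2, 0.2, 6.5]
grip_width: 0.744
grip_force: 66.0
time_s: 4.3
eef_pos: [593.0, 324.5, 98.5]
ee_rot: [0.0, 0.707, 0.707, 0.0]
force: [0.8, 1.5, 0.3]
grip_width: 0.746
grip_force: 66.1
```

```bash
python3 -m crank '[[[-1,0,-1,0,0,0,50],[-1,0,-1,0,0,0,50],[-1,0.3,0,0,0,0,50],[-1,0.3,0,0,0,0,50],[-1,0.3,0,0,0,0,50],[-1,0.3,0,0,0,0,50],[-1,0.3,0,0,0,0,50],[-1,0.3,0,0,0,0,50]]]'
python3 -m crank '[[[-1,0,0,0,0,0,50],[-1,0,0,0,0,0,50],[-1,0,0,0,0,0,50],[-1,0,0,0,0,0,50],[-1,0,0,0,0,0,50],[-1,0,0,0,0,0,50],[-1,0,0,0,0,0,50],[-1,0,0,0,0,0,50]]]'
python3 -m crank '[[[-1,0,0,0,0,0,50],[-1,0,0,0,0,0,50],[-0.2,0,0,0,0,0,50],[0,0,0,0,0,0,50],[0,0,0,0,0,0,50],[0,0,0,0,0,0,50],[0,0,0,0,0,0,50],[0,0,0,0,0,0,50]]]'
python3 - <<'E'
from h import *
T=tool();print(T.round(3));w=capture("wrist");cv2.imwrite("pics/w3.png",w)
c=cam("wrist",T);print(w2px(c,[(637,-86,92),(637,-86,18),(643,29,40)]))
E
```

```text
time_s: 5.1
eef_pos: [638.2, 123.5, 147.6]
ee_rot: [0.0, 0.707, 0.707, 0.0]
force: [1.7, -0.2, -0.4]
grip_width: 0.743
grip_force: 66.2
time_s: 5.9
eef_pos: [637.9, -76.5, 147.6]
ee_rot: [0.0, 0.707, 0.707, 0.0]
force: [-0.1, -0.1, -0.9]
grip_width: 0.742
grip_force: 66.2
time_s: 6.7
eef_pos: [638.1, -130.0, 146.3]
ee_rot: [-0.0, 0.707, 0.707, 0.0]
force: [-0.0, 0.4, -0.9]
grip_width: 0.742
grip_force: 66.1
[[-1.00000e-03  1.00000e+00 -0.00000e+00  6.38055e+02]
 [ 1.00000e+00  1.00000e-03  0.00000e+00 -1.29966e+02]
 [ 0.00000e+00 -0.00000e+00 -1.00000e+00  1.46347e+02]
 [ 0.00000e+00  0.00000e+00  0.00000e+00  1.00000e+00]]
[[256.53682605 148.08102596]
 [256.63876023 135.38409863]
 [264.6854266  -14.50416103]]
```

View pics/w3.png

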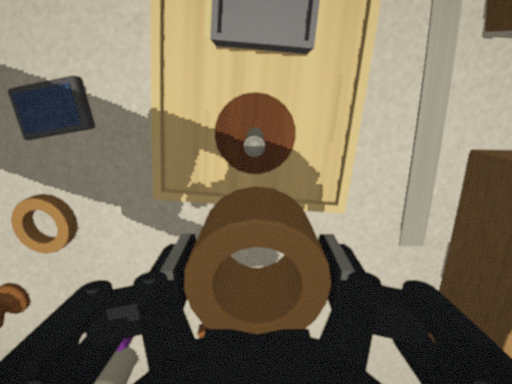

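```bash
python3 - <<'E'
from h import *
T=tool();c=cam("wrist",T)
print(px2w(c,[(254,146),(255.5,133),(215,133),(295,133),(257,190)],[92,18,18,18,135]).round(1))
t=np.linspace(0,6.28,200)
for dy in(0,2,-2):
  q=w2px(c,np.c_[638+32*np.cos(t),-130+dy+32*np.sin(t),0*t+146.3-11+48]);print(dy,q.min(0),q.max(0))
print(px2w(c,[(12,222),(76,222),(44,196),(44,252)],18).round(1))
E
```

```text
[[ 635.3  -84.7   92. ]
 [ 636.   -84.    18. ]
 [ 598.8  -83.9   18. ]
 [ 672.3  -83.9   18. ]
 [ 637.3 -102.5  135. ]]
0 [182.92065484 215.7451826 ] [334.19940176 344.68150186]
2 [182.53368386 210.93960342] [334.60987341 341.30455322]
-2 [183.30518844 220.49897423] [333.79152939 348.02132419]
[[ 380.1 -174.1   18. ]
 [ 451.2 -173.3   18. ]
 [ 422.7 -145.2   18. ]
 [ 408.1 -208.8   18. ]]
```

```bash
python3 -m crank '[[[1,-0.1,0,0,0,0,50],[0.74,0,0,0,0,0,50],[0,0,0,0,0,0,50],[0,0,1,0,0,0,50],[0,0,1,0,0,0,50],[0,0,1,0,0,0,50],[0,0,1,0,0,0,50],[0,0,0.3,0,0,0,50]]]'
python3 -m crank '[[[0,0,0.15,0,0,0,50],[0,0,0.1,0,0,0,50],[0,0,0.05,0,0,0,50],[0,0,0,0,0,0,50],[0,0,0,0,0,0,50],[0,0,0,0,0,0,50],[0,0,0,0,0,0,50],[0,0,0,0,0,0,50]]]'
```

```text
time_s: 7.55
eef_pos: [634.3, -86.9, 36.2]
ee_rot: [-0.002, 0.707, 0.707, -0.001]
force: [1.1, 0.4, -1.4]
grip_width: 0.743
grip_force: 66.1
time_s: 8.35
eef_pos: [635.6, -87.0, 31.4]
ee_rot: [0.0, 0.707, 0.707, 0.0]
force: [-0.4, -0.7, -0.3]
grip_width: 0.742
grip_force: 66.1
```

```bash
python3 -m crank '[[[0,0,0.05,0,0,0,50],[0,0,0.05,0,0,0,50],[0,0,0,0,0,0,50],[0,0,0,0,0,0,50],[0,0,0,0,0,0,50],[0,0,0,0,0,0,50],[0,0,0,0,0,0,50],[0,0,0,0,0,0,50]]]'
```

```text
time_s: 9.15
eef_pos: [635.6, -87.1, 29.2]
ee_rot: [0.0, 0.707, 0.707, 0.0]
force: [-3.8, -0.6, 4.6]
grip_width: 0.746
grip_force: 66.5
```

Contact: force is up. Release and rise.

```bash
python3 -m crank '[[[0,0,0,0,0,0,85],[0,0,0,0,0,0,85],[0,0,0,0,0,0,85],[0,0,0,0,0,0,85],[0,0,-0.5,0,0,0,85],[0,0,-1,0,0,0,85],[0,0,-1,0,0,0,85],[0,0,-1,0,0,0,85]]]'
python3 -m crank '[[[0,-1,-1,0,0,0,85],[-1,-1,0,0,0,0,85],[-1,-1,0,0,0,0,85],[-1,-1,0,0,0,0,85],[-1,-1,0,0,0,0,85],[0,-1,0,0,0,0,85],[0,-1,0,0,0,0,85],[0,-1,0,0,0,0,85]]]'
python3 - <<'E'
from h import *
T=tool();print(T.round(3));w=capture("wrist");cv2.imwrite("pics/w4.png",w)
c=cam("wrist",T);t=np.linspace(0,6.28,200)
for P,z in (((416,-176),18),((635.5,-84.5),66)):
  q=w2px(c,np.c_[P[0]+32*np.cos(t),P[1]+32*np.sin(t),0*t+z]);print(q.min(0),q.max(0))
E
```

```text
time_s: 9.95
eef_pos: [635.6, -87.0, 118.3]
ee_rot: [0.0, 0.707, 0.707, 0.0]
force: [0.7, 0.4, -0.8]
grip_width: 0.995
grip_force: 0.0
time_s: 10.75
eef_pos: [434.6, -187.2, 142.1]
ee_rot: [0.001, 0.707, 0.707, 0.0]
force: [0.5, -0.3, 0.2]
grip_width: 0.996
grip_force: 0.0
[[ 0.00000e+00  1.00000e+00  1.00000e-03  4.34595e+02]
 [ 1.00000e+00 -0.00000e+00 -1.00000e-03 -1.87195e+02]
 [-1.00000e-03  1.00000e-03 -1.00000e+00  1.42148e+02]
 [ 0.00000e+00  0.00000e+00  0.00000e+00  1.00000e+00]]
[203.69179255 136.69726416] [271.89448576 203.16261505]
[490.57457779  19.21837292] [569.58292916 110.47430099]
```

View pics/w4.png

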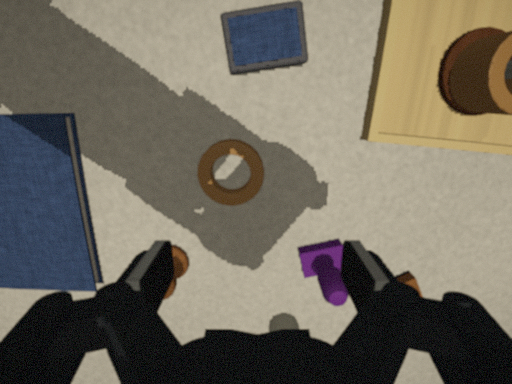

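```bash
python3 -m crank '[[[0.35,-1,1,0,0,0,85],[0,0,1,0,0,0,85],[0,0,1,0,0,0,85],[0,0,1,0,0,0,85],[0,0,0,0,0,0,85],[0,0,0,0,0,0,85],[0,0,0,0,0,0,85],[0,0,0,0,0,0,85]]]'
python3 - <<'E'
from h import *
T=tool();w=capture("wrist");cv2.imwrite("pics/w5.png",w)
c=cam("wrist",T);t=np.linspace(0,6.28,200)
for P,z in (((409.5,-178.5),18),):
  q=w2px(c,np.c_[P[0]+32*np.cos(t),P[1]+32*np.sin(t),0*t+z]);print(q.min(0),q.max(0))
E
```

```text
time_s: 11.6
eef_pos: [411.1, -178.7, 42.5]
ee_rot: [0.001, 0.707, 0.707, 0.0]
force: [-0.1, -0.1, 0.9]
grip_width: 0.996
grip_force: 0.0
[204.10673172 175.949243  ] [306.8922129  270.38347735]
```

View pics/w5.png

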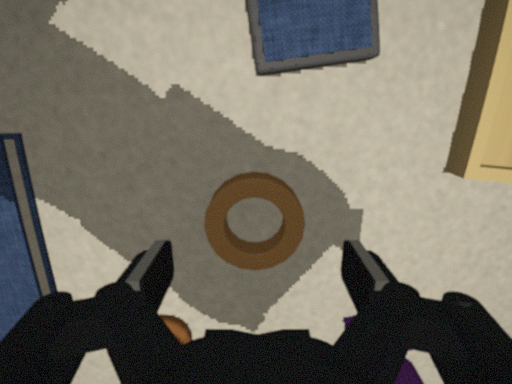

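```bash
python3 -m crank '[[[0,0,0.8,0,0,0,85],[0,0,0.7,0,0,0,85],[0,0,0.2,0,0,0,85],[0,0,0.1,0,0,0,85],[0,0,0,0,0,0,85],[0,0,0,0,0,0,85],[0,0,0,0,0,0,66],[0,0,0,0,0,0,55]]]' 60
python3 -m crank '[[[0,0,0,0,0,0,50],[0,0,0,0,0,0,50],[0,0,0,0,0,0,50],[0,0,0,0,0,0,50],[0,0,0,0,0,0,50],[0,0,-0.3,0,0,0,50],[0,0,-0.5,0,0,0,50],[0,0,-0.5,0,0,0,50]]]'
```

```text
time_s: 12.45
eef_pos: [410.7, -178.4, -3.0]
ee_rot: [0.0, 0.707, 0.707, 0.0]
force: [-4.2, 2.8, 20.0]
grip_width: 0.714
grip_force: 59.8
time_s: 13.25
eef_pos: [410.4, -178.2, 29.5]
ee_rot: [-0.0, 0.707, 0.707, 0.0]
force: [-0.2, -0.8, -0.3]
grip_width: 0.716
grip_force: 65.5
```

```bash
python3 -m crank '[[[0,0.2,-1,0,0,0,50],[0,1,-1,0,0,0,50],[0,1,-1,0,0,0,50],[0.2,1,-0.8,0,0,0,50],[0.5,1,0,0,0,0,50],[0.5,1,0,0,0,0,50],[0.5,1,0,0,0,0,50],[0.2,1,0,0,0,0,50]]]'
python3 -m crank '[[[0,1,0,0,0,0,50],[0,0.8,0,0,0,0,50],[0,0,0,0,0,0,50],[0,0,0,0,0,0,50],[0,0,0,0,0,0,50],[0,0,0,0,0,0,50],[0,0,0,0,0,0,50],[0,0,0,0,0,0,50]]]'
python3 - <<'E'
from h import *
T=tool();w=capture("wrist");cv2.imwrite("pics/w6.png",w)
c=cam("wrist",T);t=np.linspace(0,6.28,200)
for P,z in ((T[:2,3],T[2,3]+21),((635.5,-84.5),66)):
  q=w2px(c,np.c_[P[0]+32*np.cos(t),P[1]+32*np.sin(t),0*t+z]);print(q.min(0),q.max(0))
E
```

```text
time_s: 14.05
eef_pos: [591.3, -129.5, 124.2]
ee_rot: [-0.0, 0.707, 0.707, 0.0]
force: [0.1, -1.3, -0.1]
grip_width: 0.713
grip_force: 65.6
time_s: 14.85
eef_pos: [635.3, -130.8, 124.0]
ee_rot: [0.0, 0.707, 0.707, 0.0]
force: [0.7, 0.5, -1.6]
grip_width: 0.715
grip_force: 65.5
[191.12737916 202.17064063] [325.90871408 320.18519309]
[211.6953729  95.1875549] [304.91442635 188.41047596]
```

View pics/w6.png

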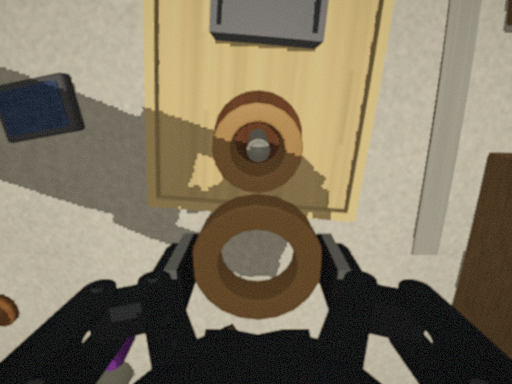

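```bash
python3 -m crank '[[[1,0,0,0,0,0,50],[0.8,0,0,0,0,0,50],[0,0,0,0,0,0,50],[0,0,1,0,0,0,50],[0,0,0.8,0,0,0,50],[0,0,0.2,0,0,0,50],[0,0,0.1,0,0,0,50],[0,0,0.05,0,0,0,50]]]'
python3 -m crank '[[[0,0,0.05,0,0,0,50],[0,0,0.05,0,0,0,50],[0,0,0,0,0,0,50],[0,0,0,0,0,0,50],[0,0,0,0,0,0,50],[0,0,0,0,0,0,50],[0,0,0,0,0,0,50],[0,0,0,0,0,0,50]]]'
```

```text
time_s: 15.7
eef_pos: [636.0, -86.0, 70.9]
ee_rot: [0.001, 0.707, 0.707, 0.0]
force: [0.5, -0.5, -0.7]
grip_width: 0.712
grip_force: 65.6
time_s: 16.5
eef_pos: [635.5, -85.8, 67.5]
ee_rot: [-0.0, 0.707, 0.707, -0.0]
force: [-0.3, 0.4, -1.3]
grip_width: 0.712
grip_force: 65.6
```

```bash
python3 -m crank '[[[0,0,0.05,0,0,0,50],[0,0,0.05,0,0,0,50],[0,0,0,0,0,0,50],[0,0,0,0,0,0,50],[0,0,0,0,0,0,50],[0,0,0,0,0,0,50],[0,0,0,0,0,0,50],[0,0,0,0,0,0,50]]]'
```

```text
time_s: 17.3
eef_pos: [635.5, -85.8, 65.1]
ee_rot: [-0.0, 0.707, 0.707, 0.0]
force: [0.0, -0.6, -0.4]
grip_width: 0.713
grip_force: 65.6
```

```bash
python3 -m crank '[[[0,0,0.05,0,0,0,50],[0,0,0.04,0,0,0,50],[0,0,0,0,0,0,50],[0,0,0,0,0,0,50],[0,0,0,0,0,0,50],[0,0,0,0,0,0,50],[0,0,0,0,0,0,50],[0,0,0,0,0,0,50]]]'
```

```text
time_s: 18.1
eef_pos: [635.5, -85.8, 63.2]
ee_rot: [0.0, 0.707, 0.707, 0.0]
force: [-2.8, 1.1, 5.5]
grip_width: 0.713
grip_force: 66.1
```

```bash
python3 -m crank '[[[0,0,0,0,0,0,85],[0,0,0,0,0,0,85],[0,0,0,0,0,0,85],[0,0,0,0,0,0,85],[0,0,-0.5,0,0,0,85],[0,0,-1,0,0,0,85],[0,0,-1,0,0,0,85],[0,0,-1,0,0,0,85]]]'
python3 -m crank '[[[-1,0,0,0,0,0,85],[-1,-0.2,0,0,0,0,85],[-1,-0.2,0,0,0,0,85],[-1,-0.2,0,0,0,0,85],[-1,-0.2,0,0,0,0,85],[-1,-0.2,0,0,0,0,85],[-1,-0.2,0,0,0,0,85],[-1,-0.2,0,0,0,0,85]]]'
python3 -m crank '[[[-1,-0.2,0,0,0,0,85],[-0.3,0,0,0,0,0,85],[0,0,0,0,0,0,85],[0,0,0,0,0,0,85],[0,0,0,0,0,0,85],[0,0,0,0,0,0,85],[0,0,0,0,0,0,85],[0,0,0,0,0,0,85]]]'
python3 - <<'E'
from h import *
T=tool();w=capture("wrist");cv2.imwrite("pics/w7.png",w)
c=cam("wrist",T);print(w2px(c,[(594,-312,78),(594,-312,16)]))
E
```

```text
time_s: 18.9
eef_pos: [635.6, -85.8, 152.3]
ee_rot: [0.0, 0.707, 0.707, 0.0]
force: [-0.6, 0.2, 0.2]
grip_width: 0.994
grip_force: 0.0
time_s: 19.7
eef_pos: [600.3, -286.9, 151.4]
ee_rot: [0.001, 0.707, 0.707, 0.0]
force: [-1.1, 0.4, 0.7]
grip_width: 1.0
grip_force: 0.0
time_s: 20.5
eef_pos: [595.6, -317.9, 150.3]
ee_rot: [-0.0, 0.707, 0.707, -0.0]
force: [0.7, 0.2, -0.2]
grip_width: 0.998
grip_force: 0.0
[[255.82902953 193.43874244]
 [256.05937201 173.93633497]]
```

View pics/w7.png

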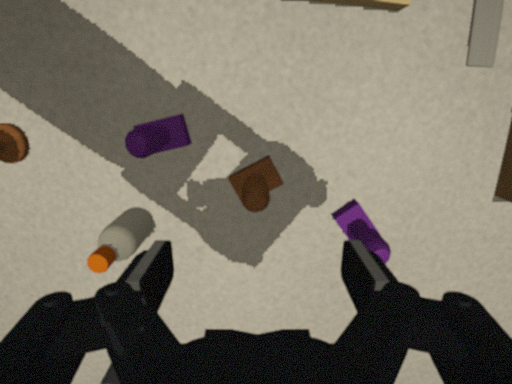

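```bash
python3 -m crank '[[[0.06,-0.05,0,0,0,0,50],[0,0,1,0,0,0,50],[0,0,1,0,0,0,50],[0,0,1,0,0,0,50],[0,0,1,0,0,0,50],[0,0,0.6,0,0,0,50],[0,0,0,0,0,0,50],[0,0,0,0,0,0,50]]]' 40
python3 -m crank '[[[0,0,0,0,0,0,20],[0,0,0,0,0,0,10],[0,0,0,0,0,0,10],[0,0,0,0,0,0,10],[0,0,0,0,0,0,10],[0,0,-0.5,0,0,0,10],[0,0,-1,0,0,0,10],[0,0,-1,0,0,0,10]]]' 40
```

```text
time_s: 21.35
eef_pos: [594.6, -317.0, 36.3]
ee_rot: [0.001, 0.707, 0.707, 0.0]
force: [-0.1, -0.1, 1.3]
grip_width: 0.585
grip_force: 0.0
time_s: 22.15
eef_pos: [594.1, -316.6, 98.9]
ee_rot: [-0.0, 0.707, 0.707, -0.0]
force: [0.8, -0.1, -0.0]
grip_width: 0.264
grip_force: 39.3
```

```bash
python3 -m crank '[[[0,0,-1,0,0,0,10],[1,0,-1,0,0,0,10],[1,0,-0.64,0,0,0,10],[1,0,0,0,0,0,10],[1,0.3,0,0,0,0,10],[1,0.3,0,0,0,0,10],[1,0.3,0,0,0,0,10],[1,0.3,0,0,0,0,10]]]'
python3 -m crank '[[[1,0.3,0,0,0,0,10],[1,0.3,0,0,0,0,10],[1,0.2,0,0,0,0,10],[1,0,0,0,0,0,10],[1,0,0,0,0,0,10],[1,0,0,0,0,0,10],[0.86,0,0,0,0,0,10],[0,0,0,0,0,0,10]]]'
python3 -m crank '[[[0,0,0,0,0,0,10],[0,0,1,0,0,0,10],[0,0,1,0,0,0,10],[0,0,0.5,0,0,0,10],[0,0,0,0,0,0,10],[0,0,0,0,0,0,10],[0,0,0,0,0,0,10],[0,0,0,0,0,0,10]]]'
python3 - <<'E'
from h import *
T=tool();w=capture("wrist");cv2.imwrite("pics/w8.png",w)
c=cam("wrist",T);t=np.linspace(0,6.28,200)
a=np.radians(-4.8);r=np.array([[np.cos(a),-np.sin(a)],[np.sin(a),np.cos(a)]])
for C,z,h,k in(((643.5,30),40,41,41),((655,144.5),28,82,36)):
  p=np.array([(h,k),(h,-k),(-h,-k),(-h,k)])@r.T+C;print(w2px(c,np.c_[p,[z]*4]).round())
E
```

```text
time_s: 22.95
eef_pos: [624.4, -140.7, 164.5]
ee_rot: [0.0, 0.707, 0.707, 0.0]
force: [0.1, -0.2, -0.9]
grip_width: 0.266
grip_force: 39.3
time_s: 23.75
eef_pos: [644.0, 32.3, 164.5]
ee_rot: [-0.0, 0.706, 0.708, 0.0]
force: [-0.1, -0.1, -0.4]
grip_width: 0.26
grip_force: 39.4
time_s: 24.55
eef_pos: [644.7, 29.6, 102.4]
ee_rot: [0.001, 0.707, 0.707, 0.001]
force: [0.3, 0.4, -0.3]
grip_width: 0.263
grip_force: 39.4
[[318. 155.]
 [303. 257.]
 [200. 249.]
 [203. 145.]]
[[400.  -5.]
 [381. 105.]
 [153.  85.]
 [153. -29.]]
```

View pics/w8.png

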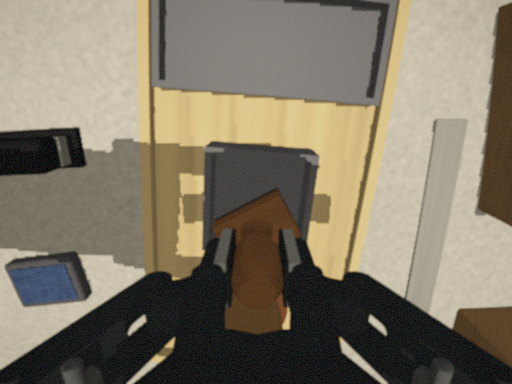

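```bash
python3 -m crank '[[[0,0,1,0,0,0,10],[0,0,0.9,0,0,0,10],[0,0,0.1,0,0,0,10],[0,0,0.05,0,0,0,10],[0,0,0,0,0,0,10],[0,0,0,0,0,0,10],[0,0,0,0,0,0,10],[0,0,0,0,0,0,10]]]'
python3 -m crank '[[[0,0,0.05,0,0,0,10],[0,0,0.04,0,0,0,10],[0,0,0,0,0,0,10],[0,0,0,0,0,0,10],[0,0,0,0,0,0,10],[0,0,0,0,0,0,10],[0,0,0,0,0,0,10],[0,0,0,0,0,0,10]]]'
```

```text
time_s: 25.4
eef_pos: [644.4, 29.7, 50.4]
ee_rot: [0.0, 0.707, 0.707, 0.0]
force: [0.7, 1.0, -0.9]
grip_width: 0.27
grip_force: 39.2
time_s: 26.2
eef_pos: [644.5, 29.7, 49.4]
ee_rot: [0.0, 0.707, 0.707, 0.0]
force: [-4.4, -0.2, 11.4]
grip_width: 0.271
grip_force: 40.4
```

```bash
python3 -m crank '[[[0,0,0,0,0,0,50],[0,0,0,0,0,0,50],[0,0,0,0,0,0,50],[0,0,-0.5,0,0,0,50],[0,0,-1,0,0,0,50],[0,0,-1,0,0,0,50],[0,0,-1,0,0,0,50],[0,0,-1,0,0,0,50]]]'
python3 -m crank '[[[0.2,-1,0,0,0,0,70],[0.2,-1,0,0,0,0,70],[0.2,-1,0,0,0,0,70],[0.2,-1,0,0,0,0,70],[0.2,-1,0,0,0,0,70],[0.2,-1,0,0,0,0,70],[0.2,-1,0,0,0,0,70],[0.1,-1,0,0,0,0,70]]]'
python3 -m crank '[[[0,-0.38,0,0,0,1,70],[0,0,0,0,0,1,70],[0,0,0,0,0,1,70],[0,0,0,0,0,1,70],[0,0,0,0,0,1,70],[0,0,0,0,0,1,70],[0,0,0,0,0,1,70],[0,0,0,0,0,1,70]]]'
python3 -m crank '[[[0,0,0,0,0,1,70],[0,0,0,0,0,1,70],[0,0,0,0,0,1,70],[0,0,0,0,0,0,70],[0,0,0,0,0,0,70],[0,0,0,0,0,0,70],[0,0,0,0,0,0,70],[0,0,0,0,0,0,70]]]'
python3 - <<'E'
from h import *
T=tool();print(T.round(3));w=capture("wrist");cv2.imwrite("pics/w9.png",w)
c=cam("wrist",T)
a=np.radians(2);r=np.array([[np.cos(a),-np.sin(a)],[np.sin(a),np.cos(a)]])
p=np.array([(65,13),(65,-13),(-65,-13),(-65,13)])@r.T+(435,67);print(w2px(c,np.c_[p,[48]*4]).round())
E
```

```text
time_s: 27.0
eef_pos: [644.2, 29.8, 162.3]
ee_rot: [0.0, 0.707, 0.707, 0.0]
force: [-0.0, -0.6, 0.2]
grip_width: 0.583
grip_force: 0.0
time_s: 27.8
eef_pos: [443.4, 67.5, 161.1]
ee_rot: [0.0, 0.707, 0.707, 0.0]
force: [1.0, -0.5, 0.3]
grip_width: 0.817
grip_force: 0.0
time_s: 28.6
eef_pos: [435.0, 67.2, 161.2]
ee_rot: [0.0, 0.975, 0.222, 0.001]
force: [-0.3, 0.1, 0.3]
grip_width: 0.82
grip_force: 0.0
time_s: 29.4
eef_pos: [434.8, 67.2, 160.3]
ee_rot: [-0.0, 1.0, 0.018, 0.0]
force: [-0.4, 0.1, -0.2]
grip_width: 0.827
grip_force: 0.0
[[ 9.99000e-01  3.60000e-02  0.00000e+00  4.34757e+02]
 [ 3.60000e-02 -9.99000e-01  0.00000e+00  6.72370e+01]
 [ 0.00000e+00 -0.00000e+00 -1.00000e+00  1.60336e+02]
 [ 0.00000e+00  0.00000e+00  0.00000e+00  1.00000e+00]]
[[242. 111.]
 [273. 111.]
 [271. 249.]
 [244. 249.]]
```

View pics/w9.png

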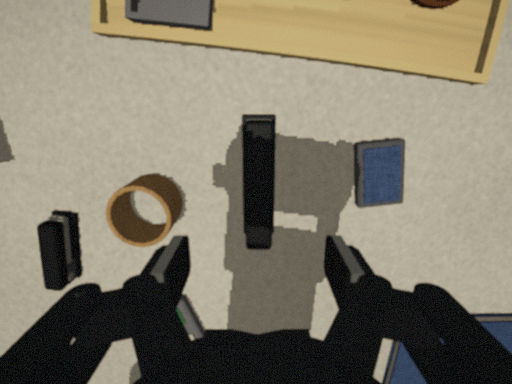

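```bash
python3 -m crank '[[[0,0.04,1,0,0,0,60],[0,0,1,0,0,0,60],[0,0,1,0,0,0,60],[0,0,1,0,0,0,60],[0,0,0.8,0,0,0,60],[0,0,0.5,0,0,0,60],[0,0,0,0,0,0,60],[0,0,0,0,0,0,60]]]' 70
python3 -m crank '[[[0,0,0,0,0,0,30],[0,0,0,0,0,0,15],[0,0,0,0,0,0,15],[0,0,0,0,0,0,15],[0,0,0,0,0,0,15],[0,0,-0.2,0,0,0,15],[0,0,-0.4,0,0,0,15],[0,0,-0.4,0,0,0,15]]]' 70
```

```text
time_s: 30.25
eef_pos: [435.0, 66.2, 28.1]
ee_rot: [0.0, 1.0, 0.018, 0.0]
force: [0.6, 0.1, -0.8]
grip_width: 0.703
grip_force: 0.0
time_s: 31.05
eef_pos: [434.7, 66.2, 53.7]
ee_rot: [-0.0, 1.0, 0.017, -0.0]
force: [0.9, -0.4, -1.8]
grip_width: 0.285
grip_force: 69.2
```

```bash
python3 -m crank '[[[0,0,-1,0,0,0,15],[0,0,-1,0,0,0,15],[0,-1,-0.2,0,0,0,15],[0.5,-1,0,0,0,0,15],[1,-0.81,0,0,0,0,15],[1,0,0,0,0,0,15],[1,0,0,0,0,0,15],[1,0,0,0,0,0,15]]]'
python3 -m crank '[[[1,0,0,0,0,0,15],[1,0,0,0,0,0,15],[1,0,0,0,0,0,15],[1,0,0,0,0,0,15],[0.42,0,0,0,0,0.85,15],[0,0,0.6,0,0,0,15],[0,0,0,0,0,0,15],[0,0,0,0,0,0,15]]]'
python3 - <<'E'
from h import *
T=tool();print(T.round(3));w=capture("wrist");cv2.imwrite("pics/w10.png",w)
c=cam("wrist",T)
a=np.radians(-4.8);r=np.array([[np.cos(a),-np.sin(a)],[np.sin(a),np.cos(a)]])
p=np.array([(82,36),(82,-36),(-82,-36),(-82,36)])@r.T+(655,144.5);print(w2px(c,np.c_[p,[28]*4]).round())
E
```

```text
time_s: 31.85
eef_pos: [545.6, 140.7, 108.6]
ee_rot: [0.0, 1.0, 0.018, 0.0]
force: [0.3, -1.1, -2.0]
grip_width: 0.286
grip_force: 69.4
time_s: 32.65
eef_pos: [654.2, 144.3, 92.3]
ee_rot: [0.0, 0.999, -0.041, -0.001]
force: [0.2, -0.0, -2.7]
grip_width: 0.285
grip_force: 69.3
[[ 9.97000e-01 -8.10000e-02 -2.00000e-03  6.54152e+02]
 [-8.10000e-02 -9.97000e-01 -0.00000e+00  1.44311e+02]
 [-2.00000e-03  0.00000e+00 -1.00000e+00  9.22760e+01]
 [ 0.00000e+00  0.00000e+00  0.00000e+00  1.00000e+00]]
[[204.  87.]
 [311.  87.]
 [299. 293.]
 [214. 293.]]
```

View pics/w10.png

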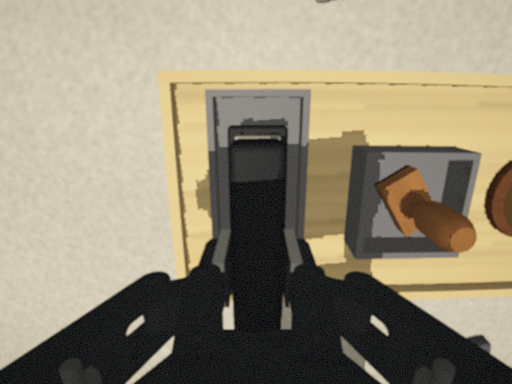

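```bash
python3 -m crank '[[[0,0,1,0,0,0,15],[0,0,0.8,0,0,0,15],[0,0,0.1,0,0,0,15],[0,0,0.05,0,0,0,15],[0,0,0,0,0,0,15],[0,0,0,0,0,0,15],[0,0,0,0,0,0,15],[0,0,0,0,0,0,15]]]'
python3 -m crank '[[[0,0,0.05,0,0,0,15],[0,0,0.04,0,0,0,15],[0,0,0,0,0,0,15],[0,0,0,0,0,0,15],[0,0,0,0,0,0,15],[0,0,0,0,0,0,15],[0,0,0,0,0,0,15],[0,0,0,0,0,0,15]]]'
```

```text
time_s: 33.5
eef_pos: [655.4, 144.2, 44.5]
ee_rot: [-0.0, 0.999, -0.042, 0.0]
force: [0.2, 0.2, -2.7]
grip_width: 0.282
grip_force: 69.3
time_s: 34.3
eef_pos: [655.2, 144.2, 41.7]
ee_rot: [-0.0, 0.999, -0.042, -0.0]
force: [-0.1, 0.4, -1.7]
grip_width: 0.29
grip_force: 69.4
```

```bash
python3 -m crank '[[[0,0,0.05,0,0,0,15],[0,0,0.03,0,0,0,15],[0,0,0,0,0,0,15],[0,0,0,0,0,0,15],[0,0,0,0,0,0,15],[0,0,0,0,0,0,15],[0,0,0,0,0,0,15],[0,0,0,0,0,0,15]]]'
```

```text
time_s: 35.1
eef_pos: [655.3, 144.2, 41.7]
ee_rot: [0.0, 0.999, -0.042, 0.0]
force: [-6.8, -0.4, 11.5]
grip_width: 0.284
grip_force: 71.1
```

```bash
python3 -m crank '[[[0,0,0,0,0,0,50],[0,0,0,0,0,0,55],[0,0,0,0,0,0,55],[0,0,-0.5,0,0,0,55],[0,0,-1,0,0,0,55],[0,0,-1,0,0,0,55],[0,0,-1,0,0,0,55],[0,0,-1,0,0,0,55]]]'
python3 -m crank '[[[0,0,-1,0,0,0,55],[-1,1,-1,0,0,0,55],[-1,1,0,0,0,0,55],[-1,1,0,0,0,0,55],[0,1,0,0,0,0,55],[0,1,0,0,0,0,55],[0,1,0,0,0,0,55],[0,1,0,0,0,0,55]]]'
python3 -m crank '[[[0,1,0,0,0,0,55],[0,1,0,0,0,0,55],[0,0.2,0,0,0,0,55],[0,0,0,0,0,0,55],[0,0,0,0,0,0,55],[0,0,0,0,0,0,55],[0,0,0,0,0,0,55],[0,0,0,0,0,0,55]]]'
python3 - <<'E'
from h import *
T=tool();w=capture("wrist");c=cam("wrist",T)
t=np.linspace(0,6.28,200)
q=w2px(c,np.c_[635.5+32*np.cos(t),-85.5+32*np.sin(t),0*t+84]);print("pred",q.min(0),q.max(0))
hsv=cv2.cvtColor(w,cv2.COLOR_BGR2HSV);u,v=w2px(c,[(635.5,-85.5+25,84)])[0].round().astype(int);print("tape hsv",hsv[v,u])
m=np.abs(hsv.astype(int)-hsv[v,u]).max(2)
def colors(P):return hsv[tuple(w2px(c,[P])[0].round().astype(int)[::-1])]
mk=((np.abs(hsv[...,0].astype(int)-hsv[v,u][0])<5)&(hsv[...,1]>hsv[v,u][1]-25)&(hsv[...,2]>hsv[v,u][2]-50)).astype(np.uint8)
n,l,s,_=cv2.connectedComponentsWithStats(mk);print([x.tolist() for x in s[1:] if x[4]>150], l[v,u])
pt=w2px(c,[(635.5,-84.5,92)])[0];print("post",pt, hsv[int(pt[1]),int(pt[0])])
g=np.argwhere((hsv[...,1]<50)&(np.hypot(*(np.indices(hsv.shape[:2])[::-1]-pt[:,None,None]))<30));print("post seen",g.mean(0)[::-1],len(g))
E
```

```text
time_s: 35.9
eef_pos: [655.3, 144.3, 154.4]
ee_rot: [-0.0, 0.999, -0.042, 0.001]
force: [-0.2, -0.3, -0.6]
grip_width: 0.648
grip_force: 0.0
time_s: 36.7
eef_pos: [565.7, -24.9, 203.4]
ee_rot: [0.0, 0.999, -0.042, 0.001]
force: [0.0, 0.7, 0.5]
grip_width: 0.642
grip_force: 0.0
time_s: 37.5
eef_pos: [561.3, -78.2, 202.3]
ee_rot: [-0.0, 0.999, -0.042, 0.0]
force: [0.6, 0.2, -0.3]
grip_width: 0.644
grip_force: 0.0
pred [221.19915673  59.65974919] [295.76855446 136.94072742]
tape hsv [ 17 133 177]
[[223, 61, 75, 87, 2466], [132, 75, 28, 17, 218], [118, 93, 17, 18, 231], [145, 103, 29, 24, 291]] 384
post [257.3295947   99.58966422] [ 26  31 162]
post seen [258.57070707 100.05050505] 198
```

```bash
python3 - <<'E'
from h import *
T=tool();w=capture("wrist");c=cam("wrist",T)
e=w[56:152:6,210:310:6].astype(int)
h=cv2.cvtColor(w,cv2.COLOR_BGR2HSV)
print(h[56:152:6,212:310:7,2]);print(h[56:152:6,212:310:7,1])
E
```

```text
[[201 201 202 200 202 202 199 203 200 201 201 203 200 199]
 [203 201 202 200 201 202 175 166 172 203 201 202 200 203]
 [201 199 200 196 170 177 176 173 173 175 189 201 202 202]
 [198 199 200 164 176 177 175 180 177 177 172 198 200 198]
 [197 196 197 179 174 149  70  64  81 175 175 169 196 193]
 [201 199 156 177 174  76  87 101 102  72 179 172 198 195]
 [200 202 170 178 103  56 129 136  96  98 164 173 186 199]
 [200 201 178 178  80  69 145 146  61 106 125 177 172 202]
 [201 204 176 175 123  80 130 131  87  93 140 176 175 203]
 [206 205 161 179 123  54  94  95  95  91 175 174 194 205]
 [197 194 188 177 178  92  56  96  97 114 176 173 195 193]
 [196 195 196 170 101  97  86  98 157 177 174 169 201 201]
 [202 203 203 204  89  97  95  95 165 174 159 151 189 202]
 [199 202 203 205 119 101  95  95  93 105 120 120 123 114]
 [205 206 206 186 120 123 117 120 113 119 118 117 119 115]
 [201 199 203 119 121 119 121 120 123 116 116 116 119 119]]
[[ 96  98  96 102  97 100 101  98  99  99 101  99 103 104]
 [ 98  96  98 101  99  97 122 137 122  99 100 102 101 102]
 [100 101 102 104 123 130 129 133 130 128 104 103 100 100]
 [106  99 101 121 129 125 130 125 124 125 130 106 102 100]
 [104 104 104 124 129 144 157 159 132 131 133 136 100 104]
 [100 101 127 130 130 151 158 159 160 156 128 133  97 102]
 [103 105 137 133 141 178  63  58 165 164 141 134 106 104]
 [101  98 130 130 194 203  39  35 121 168 153 128 125 101]
 [ 98  96 136 133 145 156  39  37 167 170 151 129 118  97]
 [ 99  97 136 125 145 175 187 164 169 143 131 135 105  97]
 [100 104 109 133 130 150 173 186 166 150 129 141 103 104]
 [103 106 104 141 149 134 163 146 148 133 132 113 101 100]
 [102 100 100  98 152 137 158 150 136 133 141 110 107 105]
 [105 104 102  95 116 129 150 148 145 124 117 119 112 123]
 [100  94 100 101 121 110 122 111 115 111 119 116 111 126]
 [103 100 102 116 114 120 112 119 108 125 110 121 114 111]]
```

```bash
python3 -c "
from rig import *
print(finish_job())"
```

```text
the job is handed in; nothing more can be done
None
```

The job is handed in at about 38 s. Both tape rolls are stacked on the spindle, the stamp is in the pot, and the large stapler is in the trough. The look-alikes were not touched. The stapler got no camera check after release, and no verdict came back.

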